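Release the bench wheel's brake with its handle and hold it off

ROBOT

A 6-joint arm with a two-finger parallel gripper is mounted at the origin on the work surface. World frame = base frame: x ahead of the robot, y to its left, z up, the work surface at z = 0. Lengths are in mm, angles in degrees, forces in N, time in s.
With the tool pointing down it reaches from about 300 to 850 mm from the base axis. Payload 4.2 kg.
Tool frame: the origin (TCP) lies between the finger pads; the fingertips stand 19 mm ahead of it and the grasp point (between the pads) is the TCP; z points along the fingers, x is the direction in which the jaws open and shut, and the axes are right-handed (so a half turn about z gives the same grasp; the last joint's range is limited). The gripper opens to 91 mm and grips with 3 to 60 N. Pads are 32 mm wide; open, the fingers measure 118 mm over their backs; the gripper's body (76 mm by 178 mm) begins 60 mm behind the grasp point.
Start: joints at [73.682, 18.312, 89.639, -0, 72.044, -1.146], TCP at [150.488, 554.973, 232.976] pointing down, gripper open.
Joint ranges: [-177.97, 177.97], [-48.28, 115.42], [12.27, 149.76], [-77.06, 257.06], [2.81, 150.46], [-146.56, 146.56]. Speed limits (degrees/s): [147.25, 147.25, 180, 180, 180, 180].

INTERFACE

Orientations are given as [roll, pitch, yaw] about the fixed x, y, z axes, in that order (R = Rz(yaw) Ry(pitch) Rx(roll)).
In Python, from workcell import sensors, grab_frame, env gives the robot as it stands.
- The arm moves only by the tool servo_tool, never from a script. Its argument "motion" is one flat list of numbers, 7 for each row, row after row: the shift along the world's x, y, z in mm, then the turn, a rotation vector about the world's x, y, z in rad, then the opening in per cent of the stroke, from 0 (shut) to 100 (fully open). In form: [x, y, z, rx, ry, rz, grip, x, y, z, rx, ry, rz, grip, ...]. A call has 1 to 10 rows; each row shifts and turns the commanded pose from where the row before left it; what a row does not reach is not made up. A row lasts 1/12 s, in which the tool goes at most 41.7 mm and 7.16 degrees, less where a joint would pass 70% of its speed; a pose out of reach is approached as far as the arm can. A call with a gripper value outside its range is refused whole. The fingers move at their own pace and stop on an object; "newtons" is the grip in N (left out, the last holds). Time passes only in rows, so rows that do not move let the fingers close. It gives the time, the measured TCP pose, the force and the opening at its end, in the units of the state.
- sensors.state(): the state, without advancing time (a new reading comes with each control period).
- grab_frame(name): name is "side" or "top" or "wrist"; returns a dict with "image" (400x640x3 uint8, red, green, blue), "depth" (400x640 float32, mm along the optical axis (not along the pixel's ray), 0 where there is no reading), "fx", "fy", "cx", "cy" (pixels), "dist_coeffs" ([k1, k2, p1, p2, k3] as OpenCV has them; the pictures are not rectified), "extrinsics" (4x4, takes a point from camera to world coordinates); the wrist camera has in their place "T_tool_cam" (4x4, takes a point from camera to tool coordinates, whose origin is the TCP and whose axes are the tool frame's). Camera axes: x right, y up, looking along -z (the intrinsics and any distortion apply to the point x, -y, -z); pixel columns grow to the right and rows downward; lengths in mm; the calibration is good to about 2 mm. A picture is of the moment at which its call begins: read the wrist's pose just before it.
- env.job_done(): hands the job in, once; it reports no verdict.
The state is a dict: "time_s": time; "qpos": joint angles; "qvel": joint speeds; "effort": joint torques, N m; "ee_pos": TCP position; "ee_rot": TCP orientation; "force": force on the tool from outside, world axes, zero at the start; "torque": the same for the moment, N m; "gripper_width": finger opening in mm.
Only numpy, scipy, OpenCV 4.12 (cv2) and the standard library are available. Lean on these libraries where they do the work, as an engineer would, in place of code of your own. Each camera call takes 0.05 s, during which the arm holds its last target.

TASK

The pottery bench wheel's spring-loaded brake arm needs its handle: take the wooden-gripped handle out of the tool block and slide its steel spigot down into the socket tube at the end of the brake arm until the collar sits on the tube. Then, holding the handle, swing the arm away from the wheel head against its spring all the way to its stop, and finish like that: still gripping the handle, with the arm held at the stop and the fingers not touching the wheel or the arm itself. Leave the other tools and pots where they are.

Things in the scene. Friction and masses are not known exactly. Their poses are not given: they have to be found in the camera images.
- handle: The handle, upright in one of the block's holes (which varies); tallest of the three tools there. Steel spigot 14 mm thick, 40 mm long, its lowest 10 mm tapering to 7 mm; steel collar 31 mm wide, 6 mm thick; straight round wooden grip 26 mm thick from 6 to 84 mm above the origin, bevelled top at 92 mm. About 0.16 kg. Origin on its axis at the collar's underside; z up to the grip's top.
- block: Dark wooden tool block fixed to the table, 75 (x) by 215 (y) by 55 mm high; three loose holes (17 mm wide, 47 mm deep) in its top, in a row along its y axis at -65, 0 and +65 mm; the tools' collars rest on its top. Origin at the centre of its underside, z up.
- wheel: Bench potter's wheel, fixed: round aluminium head 220 mm wide, top 83 mm high, on a grey base with a bracket on the robot's side that carries the brake arm's pivot post and a steel stop pin, 12 mm thick, 80 mm high. Origin at the centre of the base's underside, z up. In its axes the pivot is at (-145, +70) mm, the socket with the brake on at (-145, -60) mm.
- pivot (a point): Point on the vertical axis of the brake arm's pivot, at the height of the socket's mouth (92 mm above the table). Its axes are the wheel's.
- socket (a point): Centre of the mouth (top rim) of the upright socket tube at the free end of the brake arm, 130 mm from the pivot axis, 92 mm above the table; moves with the arm. Dark steel tube, outside 27 mm, bore 15.6 mm, 46 mm long, open right through. The handle is home, upright, when its origin is here; it can turn freely in the bore.
- brake (a joint): Angle a of the steel brake arm (58 to 84 mm high), rad. 0: rubber shoe on the wheel head's rim; grows clockwise from above, socket moving towards the robot, to the stop at 0.90. The socket lies from the pivot 130 mm times (-sin a, -cos a) in the wheel's x, y. A spring returns the arm to 0 when let go: about 3 N at the socket at 0, 9 N at the stop.
- stamp: Bystander standing in the block: short wooden tool with a ball head 42 mm in diameter, top 63 mm above its collar's underside (its origin); same steel spigot and collar as the handle.
- looptool: Bystander standing in the block: thin wooden stem 13 mm in diameter with a steel wire loop at the top, 80 mm above its collar's underside (its origin); same spigot and collar.
- bowl: Bystander: small terracotta bowl, 84 mm across, 45 mm high, standing on the middle of the wheel head. Origin at its underside.
- jar: Bystander: closed glaze jar 68 mm across, 100 mm high. Origin at its underside.
- mug: Bystander: white mug 80 mm across, 90 mm high. Origin at its underside.
- brush: Bystander: a brush lying on the table. Origin at its underside.
There are look-alikes about, which are no part of the job. Leave any black or purple look-alike of the handle alone.

How it is judged:
By the outcome, as a careful person would: the job done as asked, in the order asked, and still so for the second after the job is handed in, while the arm keeps its last pose, push and grip.
It also fails if it takes over 45 s, if anything falls off the work surface, if the arm or the gripper's body presses on something with over 40 N, if the wrist force passes 120 N, or if a joint passes its speed limit or range.

## Working session

There is one attempt and no reset: what is moved stays moved. The work goes in short steps, Python scripts to look and compute and a tool call to move; the robot and the scene stay as the last step left them, time stands still between calls to the robot, and variables do not carry over. Pictures are saved under pics/ and viewed, and the job is handed in when it is done.

Besides the shell and the picture viewer there is one more tool, called after "Call:" as a command line: name --argument value ..., lists and objects as JSON in quotes. servo_tool: Moves the arm, as the interface text tells. Its arguments: {"type":"object","properties":{"motion":{"type":"array"},"newtons":{"type":"number"}},"required":["motion"]}

```bash
mkdir -p pics; ls; python3 - <<'E'
from workcell import sensors, grab_frame, env
import cv2, pickle
print(sensors.state())
for n in ["side","top","wrist"]:
    f=grab_frame(n); pickle.dump(f,open(f"pics/{n}0.pkl","wb"))
    cv2.imwrite(f"pics/{n}0.png",f["image"][:,:,::-1])
    print(n,f["fx"],f["fy"],f["cx"],f["cy"],f["dist_coeffs"]); print(f.get("extrinsics",f.get("T_tool_cam")))
E
```

```text
pics
{'time_s': 0.0, 'qpos': array([ 7.36826678e+01,  1.83519317e+01,  8.97060535e+01, -5.75092505e-04,
        7.20455398e+01, -1.14531920e+00]), 'qvel': array([ 0.1212112 , -0.00264053, -0.01150881, -0.05468651, -0.02730573,
        0.1045582 ]), 'effort': array([ 7.73016927e-04, -4.12462986e+01, -2.31973690e+01,  7.28415954e-02,
        4.56521718e-02, -1.38842065e-04]), 'ee_pos': array([150.34959525, 554.4995113 , 232.11974593]), 'ee_rot': array([-1.79998477e+02,  1.03515163e-01,  7.48281662e+01]), 'force': array([0.08064253, 0.53424082, 0.16225669]), 'torque': array([-0.02582441,  0.0027164 , -0.06971682]), 'gripper_width': 91.26437286646934}
side 395.73106459237016 395.73106459237016 313.82061573373204 200.30225584703646 [-0.01137366  0.          0.          0.          0.        ]
[[ 9.60177239e-01  1.74569306e-01 -2.18140386e-01  3.25607584e+02]
 [-2.78935573e-01  6.43549718e-01 -7.12768340e-01 -8.18336142e+02]
 [ 1.59567097e-02  7.45231050e-01  6.66615380e-01  8.50077813e+02]
 [ 0.00000000e+00  0.00000000e+00  0.00000000e+00  1.00000000e+00]]
top 377.5531674580015 377.5531674580015 323.7406812714786 195.57560961563183 [0.0274576 0.        0.        0.        0.       ]
[[ 2.46244606e-02  9.80752161e-01 -1.93697793e-01  3.69556749e+02]
 [-9.99599714e-01  2.68553425e-02  8.89959244e-03  3.36919445e+00]
 [ 1.39301151e-02  1.93401111e-01  9.81020878e-01  1.11311957e+03]
 [ 0.00000000e+00  0.00000000e+00  0.00000000e+00  1.00000000e+00]]
wrist 349.1556583635798 349.1556583635798 312.5336761935019 200.94397044767098 [-0.0780984  0.         0.         0.         0.       ]
[[ 9.99999135e-01  9.21334105e-04  9.38405398e-04  3.47614252e-01]
 [ 1.13416693e-03 -9.65399602e-01 -2.60772549e-01 -7.29918027e+01]
 [ 6.65677554e-04  2.60773388e-01 -9.65399812e-01 -1.50428932e+02]
 [ 0.00000000e+00  0.00000000e+00  0.00000000e+00  1.00000000e+00]]
```

View pics/top0.png

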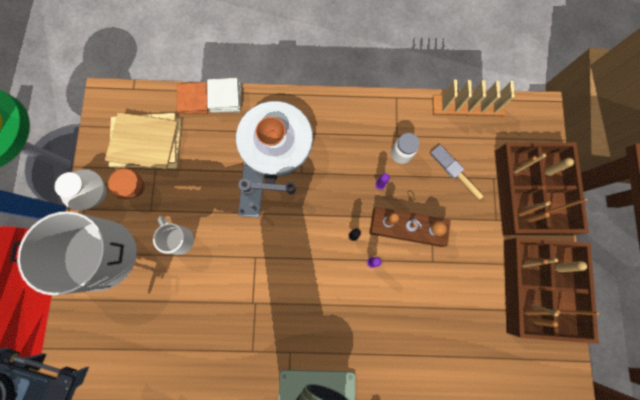

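View pics/side0.png

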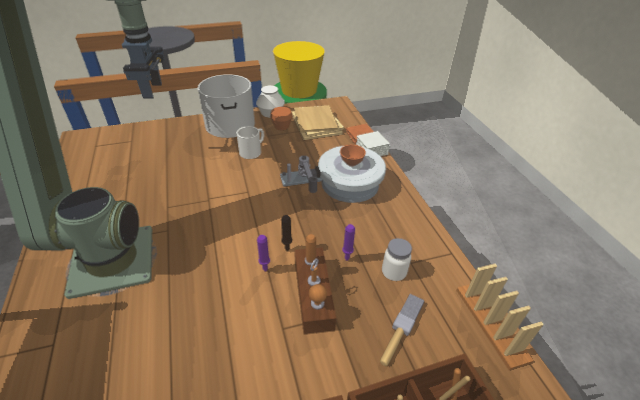

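View pics/wrist0.png

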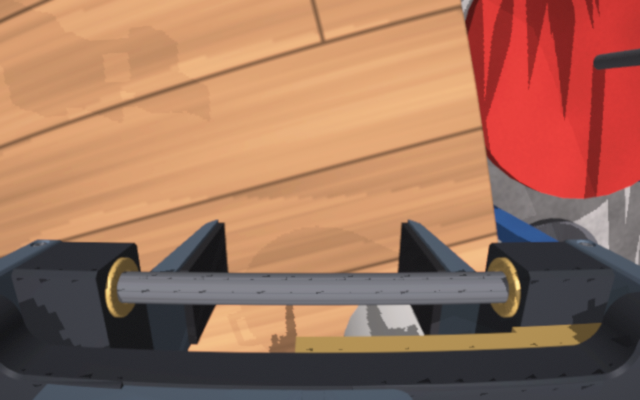

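```bash
cat > h.py <<'E'
import numpy as np, cv2, pickle
from scipy.spatial.transform import Rotation as R
def load(n): return pickle.load(open(f"pics/{n}.pkl","rb"))
def K(f): return np.array([[f["fx"],0,f["cx"]],[0,f["fy"],f["cy"]],[0,0,1.]])
def E(f,st=None):
    if "extrinsics" in f: return np.array(f["extrinsics"])
    T=np.eye(4);T[:3,:3]=R.from_euler("xyz",st["ee_rot"],degrees=True).as_matrix();T[:3,3]=st["ee_pos"]
    return T@f["T_tool_cam"]
def rays(f,px,st=None):
    p=cv2.undistortPoints(np.array(px,float).reshape(-1,1,2),K(f),np.array(f["dist_coeffs"],float)).reshape(-1,2)
    d=np.c_[p[:,0],-p[:,1],-np.ones(len(p))]; T=E(f,st)
    return T[:3,3],d@T[:3,:3].T
def onz(f,px,z,st=None):
    o,d=rays(f,px,st); z=np.asarray(z,float)
    return o+d*((z-o[2])/d[:,2])[:,None]
def cloud(f,st=None):
    h,w=f["depth"].shape; v,u=np.mgrid[:h,:w]
    o,d=rays(f,np.c_[u.ravel(),v.ravel()],st)
    P=o+d*f["depth"].reshape(-1,1); return P.reshape(h,w,3)
def proj(f,P,st=None):
    T=np.linalg.inv(E(f,st)); p=np.atleast_2d(P)@T[:3,:3].T+T[:3,3]
    q=p*[1,-1,-1]
    return cv2.projectPoints(q,np.zeros(3),np.zeros(3),K(f),np.array(f["dist_coeffs"],float))[0].reshape(-1,2)
def crop(f,x0,y0,x1,y1,s,name,marks=[]):
    im=cv2.resize(f["image"][y0:y1,x0:x1,::-1],None,fx=s,fy=s,interpolation=cv2.INTER_CUBIC)
    for m in marks:
        c=(int((m[0]-x0+.5)*s),int((m[1]-y0+.5)*s)); cv2.drawMarker(im,c,(0,255,0),cv2.MARKER_CROSS,8,1)
    cv2.imwrite(f"pics/{name}.png",im)
E
python3 - <<'E'
from h import *
t=load("top0"); s=load("side0")
crop(t,340,165,480,265,5,"tb"); crop(t,225,95,325,225,4,"tw")
crop(s,220,200,380,340,5,"sb"); crop(s,260,130,400,220,5,"sw")
P=cloud(t)
for px in [(394,218),(414,225),(439,229),(290,188),(243,185),(275,120),(249,208),(355,234)]: print(px,P[px[1],px[0]].round(1),t["depth"][px[1],px[0]])
E
```

```text
(394, 218) [ 506.5 -188.5  145.7] 977.3029
(414, 225) [ 494.8 -250.2  104.4] 1016.1134
(439, 229) [ 484.7 -313.6  115. ] 1004.2416
(290, 188) [ 6.099e+02  9.550e+01 -6.000e-01] 1138.3417
(243, 185) [597.3 220.   80.9] 1054.7877
(275, 120) [775.4 134.9 121.8] 1049.9666
(249, 208) [544.6 213.4   6.2] 1117.9098
(355, 234) [463.9 -89.4 130.6] 983.00195
```

View pics/tb.png

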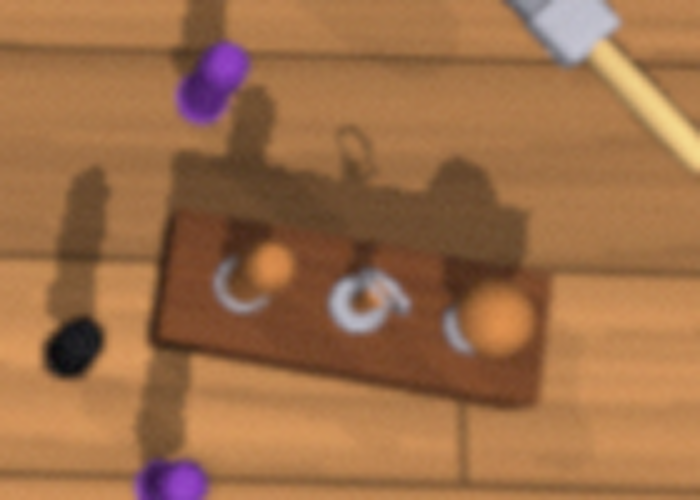

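View pics/tw.png

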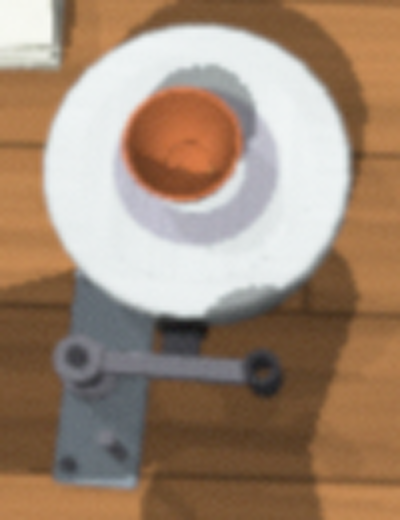

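View pics/sb.png

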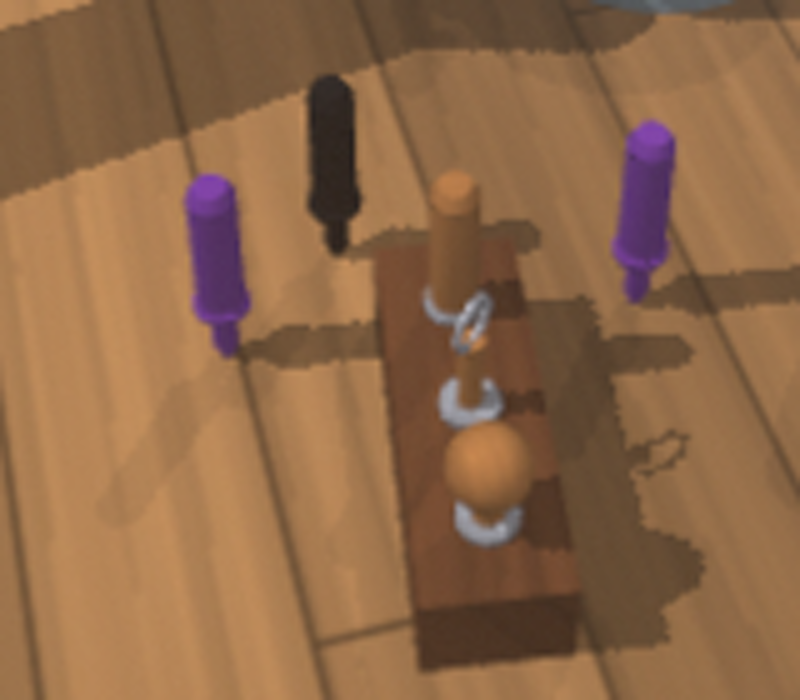

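View pics/sw.png

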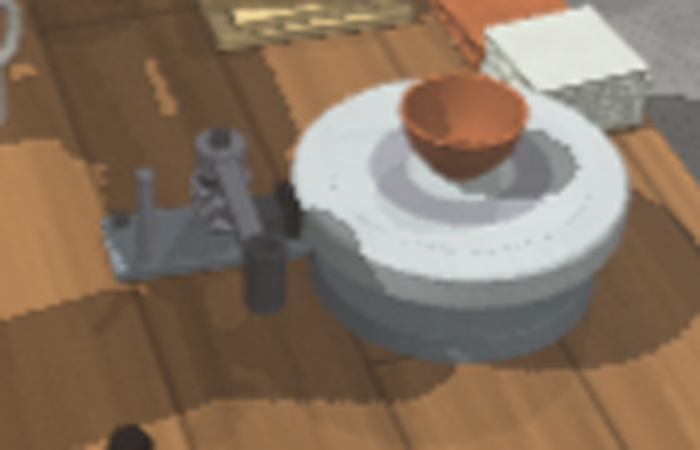

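```bash
python3 - <<'E'
from h import *
t=load("top0"); s=load("side0")
def comp(f,m,px):
    n,l,st,c=cv2.connectedComponentsWithStats(m.astype(np.uint8)); k=l[px[1],px[0]]; return (l==k),c[k],st[k]
# handle top by depth
P=cloud(t); m=(abs(P[...,2]-146)<4)&(abs(P[...,0]-506)<25)&(abs(P[...,1]+188)<25)
v,u=np.nonzero(m); c=[u.mean(),v.mean()]; print("top view grip top px",c,m.sum(),P[m].mean(0), onz(t,[c],147))
Q=cloud(s); m=(abs(Q[...,2]-146)<4)&(abs(Q[...,0]-506)<25)&(abs(Q[...,1]+188)<25)
v,u=np.nonzero(m); c=[u.mean(),v.mean()]; print("side",c,m.sum(),Q[m].mean(0), onz(s,[c],147))
# collars: points z 57..63 near block
for nm,C in(("t",P),("s",Q)):
    m=(C[...,2]>57)&(C[...,2]<64)&(C[...,0]>450)&(C[...,0]<560)&(C[...,1]>-370)&(C[...,1]<-140)
    print(nm,m.sum())
# socket
print("socket guess top",onz(t,[[225+263/4-.5,95+370/4-.5]],92), "side",onz(s,[[260+265/5-.5,130+245/5-.5]],92))
print("pivot guess top",onz(t,[[225+77/4-.5,95+357/4-.5]],92))
for (nm,C,f) in(("t",P,t),("s",Q,s)):
    m=(abs(C[...,2]-92)<4)&(C[...,0]>540)&(C[...,0]<650)&(C[...,1]>50)&(C[...,1]<250)
    n,l,stt,cc=cv2.connectedComponentsWithStats(m.astype(np.uint8))
    for k in range(1,n):
        if stt[k][4]>5: 
            print(nm,stt[k],cc[k],onz(f,[cc[k]],92), C[l==k].mean(0), C[l==k].min(0),C[l==k].max(0))
    m=(abs(C[...,2]-83)<3)&(C[...,0]>620)&(C[...,0]<880)&(C[...,1]>0)&(C[...,1]<280)
    v,u=np.nonzero(m); hull=cv2.convexHull(np.c_[u,v].astype(np.int32)).reshape(-1,2)
    X=onz(f,hull,83)[:,:2]; A=np.c_[2*X,np.ones(len(X))]; sol=np.linalg.lstsq(A,(X**2).sum(1),rcond=None)[0]
    print(nm,"wheel",sol[:2],np.sqrt(sol[2]+sol[0]**2+sol[1]**2))
E
```

```text
top view grip top px [np.float64(393.86), np.float64(216.88)] 50 [ 509.47896995 -188.29521298  145.01275369] [[ 509.18310728 -187.90197955  147.        ]]
side [np.float64(310.5), np.float64(237.25)] 48 [ 511.25707858 -190.80121746  144.66010116] [[ 510.63737933 -192.90323024  147.        ]]
t 188
s 188
socket guess top [[592.79872285  87.28270094  92.        ]] side [[597.70918058  89.44783304  92.        ]]
pivot guess top [[598.40637328 215.8131768   92.        ]]
t [285 182  10  10  40] [289.475 186.35 ] [[594.5784441   89.49873128  92.        ]] [594.83325367  89.5845705   90.90580816] [582.12733904  77.28732678  88.10114303] [607.64453748 101.93714899  94.55573622]
t wheel [739.15397343 142.05677858] 108.97262625984001
s [309 177   8   6  29] [312.34482759 179.34482759] [[596.11064058  85.60736635  92.        ]] [596.6868157   87.53270027  90.41952712] [584.73783174  72.82288362  88.05177209] [609.23447033 103.1659515   94.61018851]
s wheel [739.93841888 138.10465616] 110.01920444844791
```

Call:
servo_tool --motion '[15,-31,2,0,0,-0.061,100,15,-31,2,0,0,-0.061,100,15,-31,2,0,0,-0.061,100,15,-31,2,0,0,-0.061,100,15,-31,2,0,0,-0.061,100,15,-31,2,0,0,-0.061,100,15,-31,2,0,0,-0.061,100,15,-31,2,0,0,-0.061,100,15,-31,2,0,0,-0.061,100,15,-31,2,0,0,-0.061,100]'

```text
time_s: 0.98
ee_pos: [300.6, 243.3, 253.0]
ee_rot: [180.0, -0.0, 39.7]
force: [0.5, -0.3, -0.3]
gripper_width: 91.4
```

Call:
servo_tool --motion '[15,-31,0,0,0,-0.061,100,15,-31,0,0,0,-0.061,100,15,-31,0,0,0,-0.061,100,15,-31,0,0,0,-0.061,100,15,-31,0,0,0,-0.061,100,15,-31,0,0,0,-0.061,100,15,-31,0,0,0,-0.061,100,15,-31,0,0,0,-0.061,100,15,-31,0,0,0,-0.061,100,15,-31,0,0,0,-0.061,100]'

```text
time_s: 1.82
ee_pos: [450.7, -66.8, 252.8]
ee_rot: [-180.0, 0.0, 4.7]
force: [0.8, 0.6, 1.0]
gripper_width: 91.3
```

Call:
servo_tool --motion '[15,-31,0,0,0,-0.061,100,15,-31,0,0,0,-0.061,100,15,-31,0,0,0,-0.061,100,13,-30,0,0,0,-0.061,100,0,0,0,0,0,0,100,0,0,0,0,0,0,100]'

```text
time_s: 2.32
ee_pos: [508.5, -189.1, 252.1]
ee_rot: [-180.0, 0.1, -9.2]
force: [-0.7, 0.5, 0.4]
gripper_width: 91.0
```

```bash
cat > snap.py <<'E'
import sys,pickle,cv2
from workcell import sensors, grab_frame
n,o=sys.argv[1:3]
st=sensors.state(); f=grab_frame(n); f["st"]=st
pickle.dump(f,open(f"pics/{o}.pkl","wb")); cv2.imwrite(f"pics/{o}.png",f["image"][:,:,::-1])
print({k:st[k].round(2) if hasattr(st[k],'round') else st[k] for k in ("time_s","ee_pos","ee_rot","force","gripper_width","qpos")})
E
python3 snap.py wrist w1
```

```text
{'time_s': 2.3167, 'ee_pos': array([ 508.51, -189.11,  252.07]), 'ee_rot': array([-1.7996e+02,  9.0000e-02, -9.1600e+00]), 'force': array([-0.75,  0.55,  0.39]), 'gripper_width': 91.01488825191406, 'qpos': array([-2.162e+01,  1.476e+01,  9.193e+01,  2.000e-02,  7.341e+01,
       -1.246e+01])}
```

View pics/w1.png

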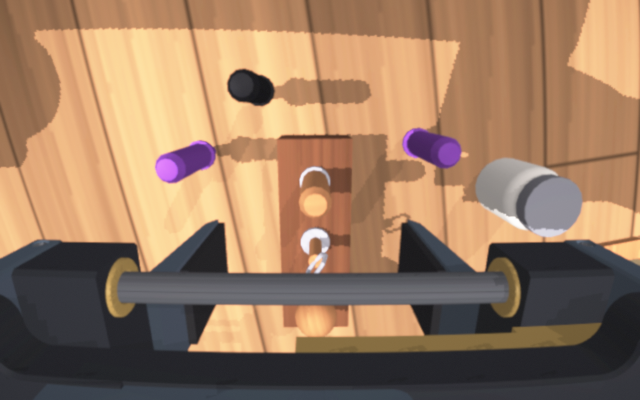

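```bash
python3 - <<'E'
from h import *
f=load("w1"); st=f["st"]
P=cloud(f,st)
m=(P[...,2]>142)&(P[...,2]<150)&(np.hypot(P[...,0]-509,P[...,1]+188)<25)
v,u=np.nonzero(m); (c,r)=cv2.minEnclosingCircle(np.c_[u,v].astype(np.float32)); print(m.sum(),u.mean(),v.mean(),c,r,P[m].mean(0),onz(f,[c],145.5,st))
# grip sides via points by depth z 65..140
for z0,z1 in((65,90),(90,115),(115,140)):
    m=(P[...,2]>z0)&(P[...,2]<z1)&(np.hypot(P[...,0]-509,P[...,1]+188)<25); Q=P[m]
    if len(Q)>10:
        s=np.linalg.lstsq(np.c_[2*Q[:,:2],np.ones(len(Q))],(Q[:,:2]**2).sum(1),rcond=None)[0]; print(z0,len(Q),Q.mean(0),s[:2],np.sqrt(s[2]+s[0]**2+s[1]**2))
for px in[(315,202),(432,147),(186,160),(248,88),(315,170)]: print(px,P[px[1],px[0]].round(1))
crop(f,260,130,380,290,3,"w1c")
g=cv2.cvtColor(f["image"],cv2.COLOR_RGB2HSV)
for r in (185,195,203): print(r,[tuple(f["image"][r,c]) for c in range(292,338,3)])
E
```

```text
531 314.819209039548 203.18267419962336 (314.5865478515625, 202.51821899414062) 13.667235374450684 [ 510.82205115 -187.28507246  144.55060935] [[ 510.77220948 -186.45482054  145.5       ]]
65 122 [ 512.25579592 -177.90103459   77.62767566] [ 510.72886815 -188.01775441] 12.736754787233053
90 150 [ 512.26946657 -177.80120971  102.98450523] [ 510.73799059 -188.03836274] 12.730278415377656
115 320 [ 511.76194325 -180.8534954   132.26384214] [ 510.76164006 -187.83210826] 12.253224650172218
(315, 202) [ 511.1 -186.2  145.3]
(432, 147) [ 610.6 -162.1  122.4]
(186, 160) [ 409.3 -141.1  115.2]
(248, 88) [474.8 -94.5 129.1]
(315, 170) [ 513.2 -175.5   67. ]
185 [(np.uint8(185), np.uint8(117), np.uint8(85)), (np.uint8(183), np.uint8(115), np.uint8(84)), (np.uint8(171), np.uint8(110), np.uint8(80)), (np.uint8(215), np.uint8(181), np.uint8(168)), (np.uint8(169), np.uint8(114), np.uint8(78)), (np.uint8(158), np.uint8(108), np.uint8(74)), (np.uint8(146), np.uint8(100), np.uint8(69)), (np.uint8(142), np.uint8(97), np.uint8(67)), (np.uint8(138), np.uint8(94), np.uint8(66)), (np.uint8(136), np.uint8(9
[... 1087 characters left out ...]
, (np.uint8(169), np.uint8(107), np.uint8(76)), (np.uint8(188), np.uint8(121), np.uint8(85)), (np.uint8(238), np.uint8(171), np.uint8(116)), (np.uint8(253), np.uint8(203), np.uint8(137)), (np.uint8(254), np.uint8(215), np.uint8(145)), (np.uint8(254), np.uint8(214), np.uint8(144)), (np.uint8(253), np.uint8(211), np.uint8(143)), (np.uint8(253), np.uint8(209), np.uint8(141)), (np.uint8(253), np.uint8(207), np.uint8(140)), (np.uint8(253), np.uint8(205), np.uint8(138)), (np.uint8(251), np.uint8(198), np.uint8(134)), (np.uint8(179), np.uint8(121), np.uint8(83)), (np.uint8(172), np.uint8(113), np.uint8(79)), (np.uint8(172), np.uint8(108), np.uint8(80)), (np.uint8(176), np.uint8(110), np.uint8(81))]
```

View pics/w1c.png

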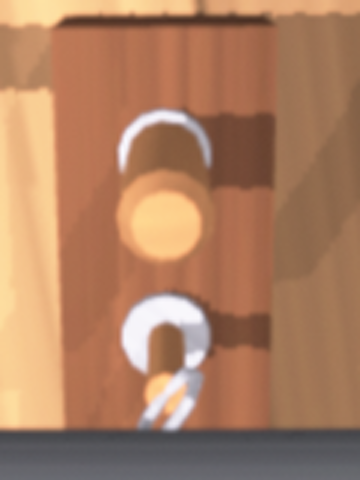

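Call:
servo_tool --motion '[1,0.5,-15,0,0,0,80,1.2,0.6,-20,0,0,0,70,0,0,-20,0,0,0,70,0,0,-20,0,0,0,70,0,0,-20,0,0,0,70,0,0,-20,0,0,0,70,0,0,-17,0,0,0,70,0,0,-10,0,0,0,70,0,0,0,0,0,0,70,0,0,0,0,0,0,70]' --newtons 40

```text
time_s: 3.2
ee_pos: [510.6, -186.1, 111.3]
ee_rot: [-180.0, 0.0, -9.0]
force: [1.0, 1.3, -0.3]
gripper_width: 63.9
```

Call:
servo_tool --motion '[0,0,0,0,0,0,25,0,0,0,0,0,0,15,0,0,0,0,0,0,0,0,0,0,0,0,0,0,0,0,0,0,0,0,0,0,0,0,0,0,0,0,0,0,0,0,0,0,0]' --newtons 40

```text
time_s: 3.78
ee_pos: [510.8, -187.0, 111.2]
ee_rot: [180.0, -0.0, -9.1]
force: [-0.7, -0.2, 1.0]
gripper_width: 25.6
```

Call:
servo_tool --motion '[0,0,3,0,0,0,0,0,0,7,0,0,0,0,0,0,12,0,0,0,0,0,0,18,0,0,0,0,0,0,20,0,0,0,0,0,0,20,0,0,0,0,0,0,20,0,0,0,0,0,0,20,0,0,0,0,0,0,10,0,0,0,0,0,0,0,0,0,0,0]'

```text
time_s: 4.62
ee_pos: [511.9, -187.4, 243.7]
ee_rot: [179.9, -0.3, -9.1]
force: [0.1, 0.3, -0.4]
gripper_width: 25.6
```

```bash
python3 snap.py side s2;python3 snap.py wrist w2; python3 -c "
from h import *
crop(load('s2'),220,150,400,300,4,'s2c')"
```

```text
{'time_s': 4.6167, 'ee_pos': array([ 511.86, -187.4 ,  243.68]), 'ee_rot': array([179.94,  -0.31,  -9.06]), 'force': array([ 0.14,  0.28, -0.41]), 'gripper_width': 25.647992179018342, 'qpos': array([-21.32,  15.07,  92.72,   0.  ,  71.89, -12.27])}
{'time_s': 4.6667, 'ee_pos': array([ 510.99, -187.07,  241.8 ]), 'ee_rot': array([ 1.7997e+02, -1.2000e-01, -9.0600e+00]), 'force': array([-0.02,  0.78, -1.03]), 'gripper_width': 25.03597702603858, 'qpos': array([-21.32,  15.15,  92.89,   0.  ,  71.84, -12.26])}
```

View pics/s2c.png

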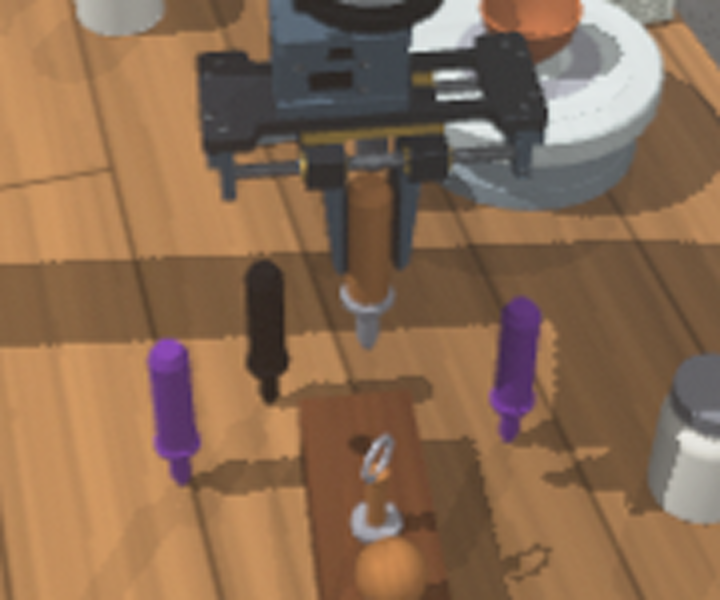

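View pics/w2.png

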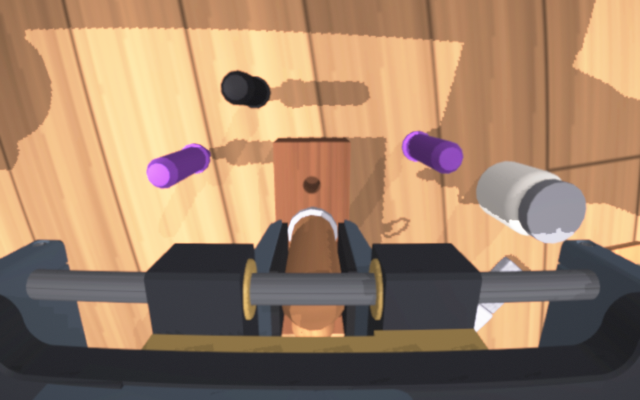

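Call:
servo_tool --motion '[5,14,0,0,0,0.015,0,10,29,0,0,0,0.015,0,10,29,0,0,0,0.015,0,10,29,0,0,0,0.015,0,12,29,0,0,0,0.015,0,12,29,0,0,0,0.015,0,12,29,0,0,0,0.015,0,12,29,0,0,0,0.01,0,1,15,0,0,0,0,0,0,0,0,0,0,0,0]'

```text
time_s: 5.55
ee_pos: [594.3, 48.4, 238.6]
ee_rot: [-179.9, 0.2, -2.3]
force: [0.1, -1.4, -1.5]
gripper_width: 25.3
```

Call:
servo_tool --motion '[0,0,0,0,0,0,0,0,0,0,0,0,0,0]'

```text
time_s: 5.72
ee_pos: [594.0, 44.4, 239.7]
ee_rot: [179.9, 0.1, -2.5]
force: [0.2, 0.3, -0.8]
gripper_width: 25.4
```

```bash
python3 snap.py wrist w3
```

```text
{'time_s': 5.7167, 'ee_pos': array([593.97,  44.38, 239.73]), 'ee_rot': array([ 1.7995e+02,  1.4000e-01, -2.4700e+00]), 'force': array([ 0.18,  0.26, -0.75]), 'gripper_width': 25.435670930433396, 'qpos': array([ 3.190e+00,  2.003e+01,  8.608e+01, -4.000e-02,  7.403e+01,
        5.670e+00])}
```

View pics/w3.png

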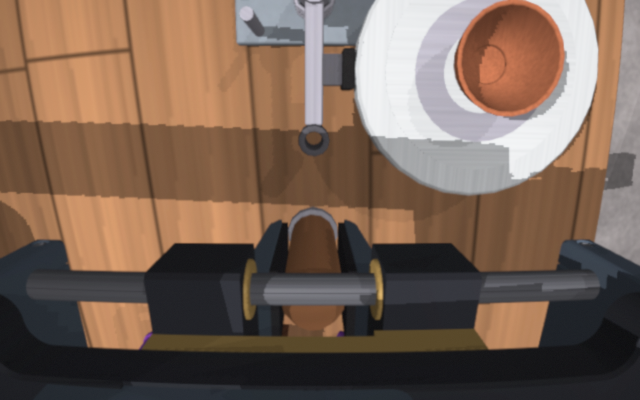

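```bash
python3 - <<'E'
from h import *
f=load("w3"); st=f["st"]; P=cloud(f,st)
crop(f,270,110,360,250,4,"w3c")
m=(abs(P[...,2]-92)<3)&(np.hypot(P[...,0]-595,P[...,1]-89)<25)
v,u=np.nonzero(m); c,r=cv2.minEnclosingCircle(np.c_[u,v].astype(np.float32)); print(m.sum(),c,r,onz(f,[c],92,st),P[m].mean(0))
e=cv2.fitEllipse(cv2.convexHull(np.c_[u,v].astype(np.int32))); print(e,onz(f,[e[0]],92,st))
# bore: dark inside
h=onz(f,cv2.convexHull(np.c_[u,v].astype(np.int32)).reshape(-1,2),92,st); print(h.min(0),h.max(0))
# handle points
Z=st["ee_pos"]
for a,b in((-63,-48),(-45,-35),(-35,-22),):
    m=(P[...,2]>Z[2]+a)&(P[...,2]<Z[2]+b)&(np.hypot(P[...,0]-Z[0],P[...,1]-Z[1])<22); Q=P[m]
    if len(Q)>10:
        s=np.linalg.lstsq(np.c_[2*Q[:,:2],np.ones(len(Q))],(Q[:,:2]**2).sum(1),rcond=None)[0]; print(a,b,len(Q),Q.mean(0),"axis",s[:2],np.sqrt(s[2]+s[0]**2+s[1]**2))
        print(Q[:,1].max(), Q[:,0].min(),Q[:,0].max(), Q[:,2].min(),Q[:,2].max())
# wheel circle
m=(abs(P[...,2]-83)<2)&(P[...,0]>620); v,u=np.nonzero(m)
E
```

```text
485 (313.3027038574219, 140.5290069580078) 15.704463958740234 [[596.70306095  90.1338411   92.        ]] [596.64148748  89.96781289  90.56107289]
((313.31671142578125, 140.5367431640625), (30.766080856323242, 31.139759063720703), 144.7273406982422) [[596.71462769  90.12681167  92.        ]]
[583.68592425  76.88682316  92.        ] [609.97211222 103.0477754   92.        ]
-63 -48 476 [594.43097595  52.44868313 187.73495691] axis [594.12385062  43.50540371] 13.921630609910496
58.77968992865007 579.1341789290224 609.3076471675196 182.48419423949807 191.59524748698308
-45 -35 219 [594.62386793  53.45258797 199.81533671] axis [594.18371806  43.18231597] 12.708080710163111
56.27626053062296 581.4350500069476 606.9659719654303 194.79288505182726 204.7315954144066
-35 -22 340 [594.77849045  53.53214522 211.45835945] axis [594.22966267  43.24790849] 12.669690610316326
56.47627543021015 581.4933008896952 606.981751070151 204.84440132616 217.69188705270656
```

View pics/w3c.png

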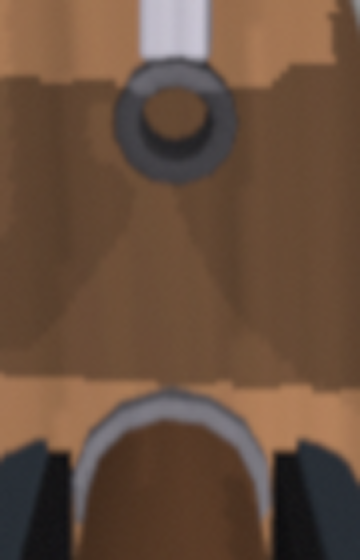

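Call:
servo_tool --motion '[0.5,8,0,0,0,0,0,1,15,0,0,0,0,0,1,15,0,0,0,0,0,0,8.8,-5,0,0,0,0,0,0,-10,0,0,0,0,0,0,-12,0,0,0,0,0,0,-8,0,0,0,0,0,0,-3,0,0,0,0,0,0,0,0,0,0,0,0,0,0,0,0,0,0,0]'

```text
$.motion: bad value
```

```bash
python3 snap.py wrist w4; python3 snap.py side s4; python3 snap.py top t4; python3 - <<'E'
from h import *
f=load("w4"); st=f["st"]; P=cloud(f,st); Z=st["ee_pos"]
crop(load("s4"),260,100,400,220,5,"s4c"); crop(load("t4"),240,140,330,230,6,"t4c"); crop(f,260,130,370,250,5,"w4c")
for a,b in((-63,-48),(-45,-35),(-35,-22),):
    m=(P[...,2]>Z[2]+a)&(P[...,2]<Z[2]+b)&(np.hypot(P[...,0]-Z[0],P[...,1]-Z[1])<22); Q=P[m]
    s=np.linalg.lstsq(np.c_[2*Q[:,:2],np.ones(len(Q))],(Q[:,:2]**2).sum(1),rcond=None)[0]; print(len(Q),"axis",s[:2],np.sqrt(s[2]+s[0]**2+s[1]**2),Q[:,2].min())
m=(abs(P[...,2]-90)<5)&(np.hypot(P[...,0]-596.7,P[...,1]-90)<16); print(m.sum(),P[m].min(0),P[m].max(0))
E
```

```text
{'time_s': 5.7667, 'ee_pos': array([594.1 ,  44.1 , 240.11]), 'ee_rot': array([ 1.7996e+02,  1.0000e-01, -2.5100e+00]), 'force': array([-0.73, -0.01, -1.12]), 'gripper_width': 25.245165982305636, 'qpos': array([ 3.160e+00,  2.000e+01,  8.606e+01, -3.000e-02,  7.404e+01,
        5.680e+00])}
{'time_s': 5.8167, 'ee_pos': array([594.22,  43.97, 240.43]), 'ee_rot': array([ 1.7997e+02,  6.0000e-02, -2.5400e+00]), 'force': array([-0.28, -0.01, -1.86]), 'gripper_width': 25.437227360748025, 'qpos': array([ 3.140e+00,  1.998e+01,  8.604e+01, -2.000e-02,  7.403e+01,
        5.680e+00])}
{'time_s': 5.8667, 'ee_pos': array([594.33,  43.97, 240.67]), 'ee_rot': array([ 1.7998e+02,  4.0000e-02, -2.5400e+00]), 'force': array([-0.65,  0.59, -1.32]), 'gripper_width': 25.32909621921589, 'qpos': array([ 3.130e+00,  1.997e+01,  8.603e+01, -2.000e-02,  7.404e+01,
        5.680e+00])}
481 axis [594.3022251   43.24073761] 13.901812857225506 182.74914963291667
212 axis [594.33152096  42.93316555] 12.686279407476155 195.15519281051462
341 axis [594.3775015   42.97229651] 12.681771874022187 205.11488253247128
525 [583.69961504  76.98475741  85.39435165] [609.66491405 102.81843424  92.91231779]
```

View pics/s4c.png

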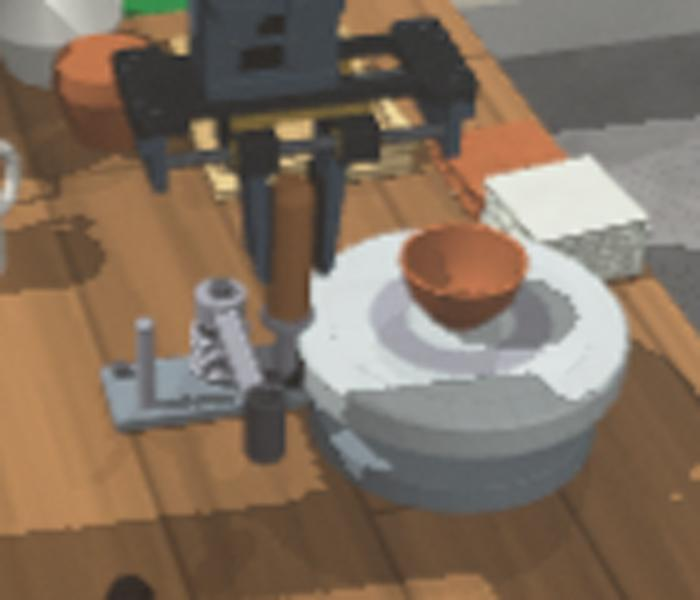

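View pics/w4c.png

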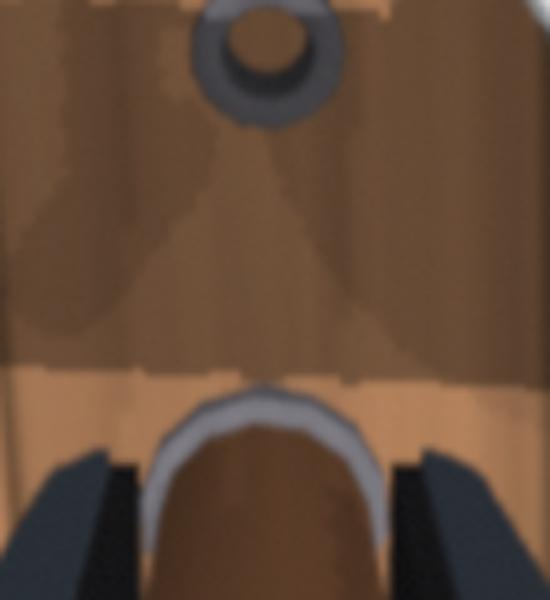

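Call:
servo_tool --motion '[0.4,8,0,0,0,0,0,1,15,0,0,0,0,0,1,15,0,0,0,0,0,0,9,-5,0,0,0,0,0,0,-10,0,0,0,0,0,0,-12,0,0,0,0,0,0,-8,0,0,0,0,0,0,-3,0,0,0,0,0,0,0,0,0,0,0,0,0,0,0,0,0,0]'

```text
time_s: 6.75
ee_pos: [597.2, 91.9, 202.9]
ee_rot: [180.0, 0.0, -2.5]
force: [-0.5, 0.5, -1.4]
gripper_width: 25.7
```

```bash
python3 snap.py wrist w4; python3 snap.py side s4; python3 snap.py top t4; python3 - <<'E'
from h import *
f=load("w4"); st=f["st"]; P=cloud(f,st); Z=st["ee_pos"]
crop(load("s4"),260,100,400,220,5,"s4c"); crop(load("t4"),240,140,330,230,6,"t4c"); crop(f,260,130,370,250,5,"w4c")
for a,b in((-63,-48),(-45,-35),(-35,-22),):
    m=(P[...,2]>Z[2]+a)&(P[...,2]<Z[2]+b)&(np.hypot(P[...,0]-Z[0],P[...,1]-Z[1])<22); Q=P[m]
    s=np.linalg.lstsq(np.c_[2*Q[:,:2],np.ones(len(Q))],(Q[:,:2]**2).sum(1),rcond=None)[0]; print(len(Q),"axis",s[:2],np.sqrt(s[2]+s[0]**2+s[1]**2),Q[:,2].min())
m=(abs(P[...,2]-90)<5)&(np.hypot(P[...,0]-596.7,P[...,1]-90)<16); print(m.sum(),P[m].min(0),P[m].max(0))
E
```

```text
{'time_s': 6.75, 'ee_pos': array([597.18,  91.95, 202.87]), 'ee_rot': array([179.99,   0.  ,  -2.47]), 'force': array([-0.49,  0.47, -1.4 ]), 'gripper_width': 25.734704799980737, 'qpos': array([ 7.670e+00,  2.205e+01,  8.839e+01, -1.000e-02,  6.956e+01,
        1.014e+01])}
{'time_s': 6.8, 'ee_pos': array([597.42,  91.96, 203.35]), 'ee_rot': array([-1.80e+02, -5.00e-02, -2.48e+00]), 'force': array([ 0.6, -0.5, -1. ]), 'gripper_width': 25.383348455498677, 'qpos': array([ 7.660e+00,  2.203e+01,  8.836e+01, -1.000e-02,  6.956e+01,
        1.014e+01])}
{'time_s': 6.85, 'ee_pos': array([597.49,  91.96, 203.57]), 'ee_rot': array([-1.7999e+02, -7.0000e-02, -2.4800e+00]), 'force': array([ 0.12, -0.6 , -0.96]), 'gripper_width': 25.40324764951135, 'qpos': array([ 7.66, 22.01, 88.35, -0.  , 69.56, 10.14])}
479 axis [597.46784504  91.10910156] 13.912832583029813 145.96216636770185
226 axis [597.49573108  90.82022911] 12.699703959915501 157.88322307981025
338 axis [597.53702313  90.75472823] 12.728618829054199 167.89968191148174
388 [583.49235048  85.36946417  85.00618399] [609.77487648 103.80241752  92.55032639]
```

View pics/s4c.png

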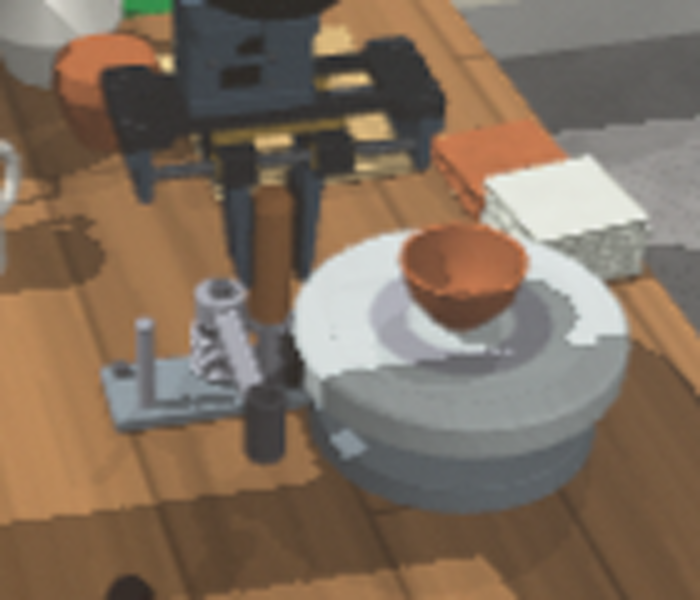

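View pics/w4c.png

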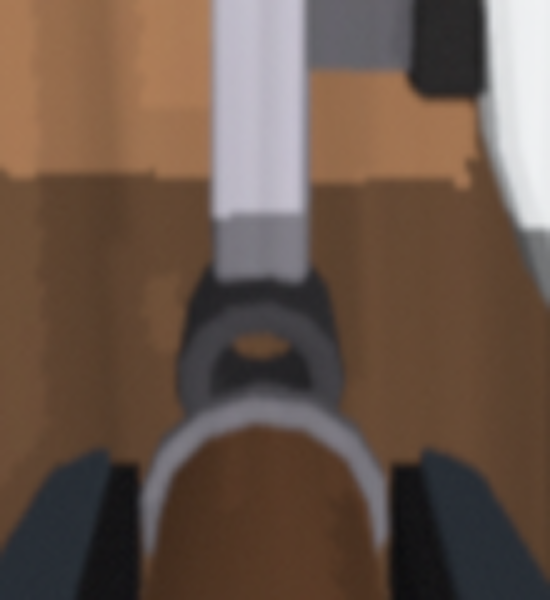

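Call:
servo_tool --motion '[-0.8,-0.6,-4,0,0,0,0,0,0,-7,0,0,0,0,0,0,-7,0,0,0,0,0,0,-6,0,0,0,0,0,0,0,0,0,0,0,0,0,0,0,0,0,0]'

```text
time_s: 7.4
ee_pos: [596.0, 91.4, 178.3]
ee_rot: [180.0, 0.1, -2.5]
force: [-0.5, 0.4, -1.2]
gripper_width: 25.2
```

```bash
python3 snap.py side s5;  python3 snap.py wrist w5; python3 - <<'E'
from h import *
crop(load("s5"),260,100,400,220,5,"s5c")
crop(load("w5"),260,130,370,250,5,"w5c")
E
```

```text
{'time_s': 7.4, 'ee_pos': array([596.03,  91.43, 178.26]), 'ee_rot': array([ 1.7999e+02,  7.0000e-02, -2.4600e+00]), 'force': array([-0.45,  0.44, -1.22]), 'gripper_width': 25.24627548609073, 'qpos': array([ 7.63, 23.01, 90.61, -0.  , 66.46, 10.09])}
{'time_s': 7.45, 'ee_pos': array([596.2 ,  91.48, 178.71]), 'ee_rot': array([ 1.7999e+02,  3.0000e-02, -2.4600e+00]), 'force': array([ 0.71,  0.36, -0.78]), 'gripper_width': 25.31944389131249, 'qpos': array([ 7.63, 22.98, 90.57, -0.  , 66.48, 10.09])}
```

View pics/s5c.png

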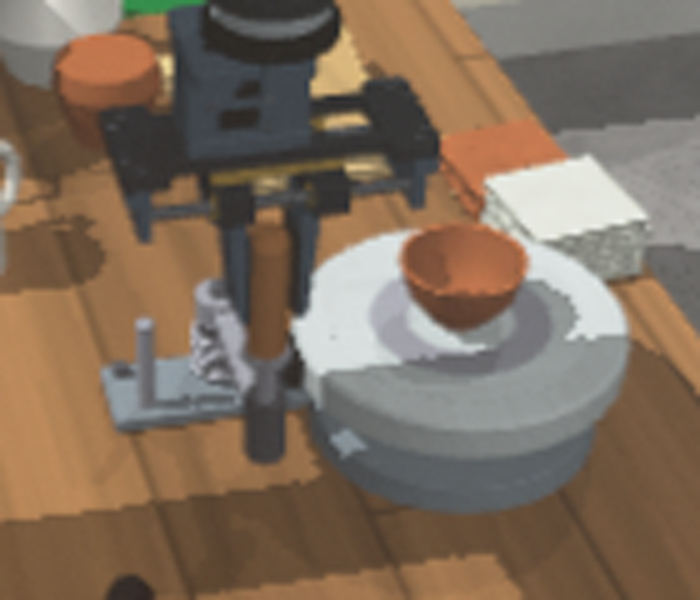

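View pics/w5c.png

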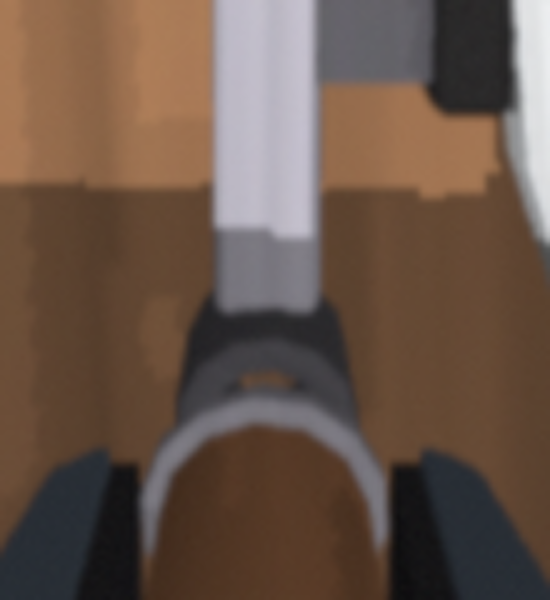

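Call:
servo_tool --motion '[0,0,-4,0,0,0,0,0,0,-6,0,0,0,0,0,0,-6,0,0,0,0,0,0,-6,0,0,0,0,0,0,-3,0,0,0,0,0,0,0,0,0,0,0,0,0,0,0,0,0,0]'

```text
time_s: 8.08
ee_pos: [596.1, 91.5, 153.6]
ee_rot: [180.0, 0.0, -2.5]
force: [-0.2, 0.8, -1.2]
gripper_width: 25.2
```

```bash
python3 snap.py wrist w6; python3 - <<'E'
from h import *
f=load("w6"); st=f["st"]; P=cloud(f,st); Z=st["ee_pos"]
crop(f,260,130,370,250,5,"w6c")
m=(P[...,2]<Z[2]-45)&(P[...,2]>80)&(np.hypot(P[...,0]-Z[0],P[...,1]-Z[1])<20); Q=P[m]
for z in range(80,110): 
    q=Q[(Q[:,2]>=z)&(Q[:,2]<z+1)]; 
    if len(q): print(z,len(q),q[:,1].max().round(1),q[:,1].min().round(1))
E
```

```text
{'time_s': 8.0833, 'ee_pos': array([596.15,  91.46, 153.63]), 'ee_rot': array([ 1.7999e+02,  4.0000e-02, -2.4700e+00]), 'force': array([-0.19,  0.78, -1.23]), 'gripper_width': 25.241793584932594, 'qpos': array([ 7.63, 24.15, 92.58, -0.  , 63.32, 10.1 ])}
80 12 103.6 96.5
81 18 103.6 97.7
82 6 103.8 99.1
83 16 103.9 97.9
84 13 103.7 96.3
85 16 103.3 98.6
86 11 103.6 98.4
87 14 103.8 99.4
88 9 103.5 100.3
89 8 103.7 102.5
90 3 103.6 100.8
96 7 105.2 94.1
97 7 105.4 101.1
98 19 105.7 95.3
99 29 106.0 93.5
100 35 105.7 86.9
101 156 105.9 86.5
102 167 105.6 85.5
103 26 105.1 87.8
104 17 103.0 91.7
105 15 103.3 98.2
106 21 103.1 93.9
107 24 103.5 93.2
108 11 103.0 92.3
```

View pics/w6c.png

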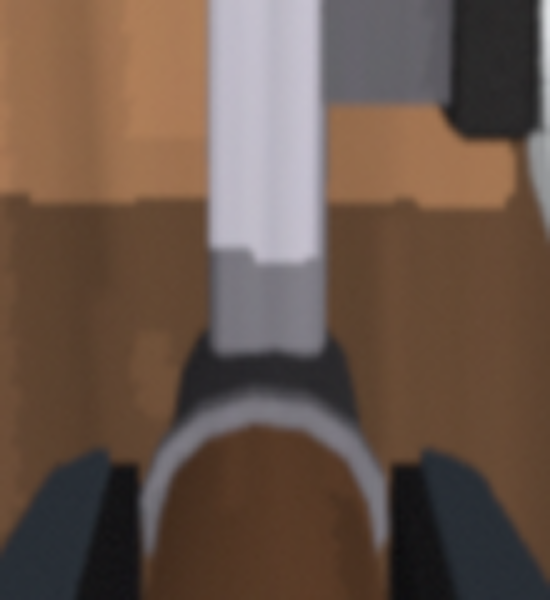

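Call:
servo_tool --motion '[0,0,-1.5,0,0,0,0,0,0,-1.5,0,0,0,0,0,0,0,0,0,0,0,0,0,0,0,0,0,0]'

```text
time_s: 8.47
ee_pos: [596.2, 91.5, 151.0]
ee_rot: [-180.0, -0.0, -2.5]
force: [-0.5, -0.4, -1.2]
gripper_width: 25.4
```

Call:
servo_tool --motion '[0,0,-1,0,0,0,0,0,0,0,0,0,0,0,0,0,0,0,0,0,0]'

```text
time_s: 8.72
ee_pos: [596.3, 91.4, 150.0]
ee_rot: [180.0, -0.0, -2.5]
force: [0.2, 0.2, -2.2]
gripper_width: 25.6
```

Call:
servo_tool --motion '[0,0,-1,0,0,0,0,0,0,0,0,0,0,0,0,0,0,0,0,0,0]'

```text
time_s: 8.97
ee_pos: [596.3, 91.5, 148.9]
ee_rot: [180.0, 0.0, -2.5]
force: [-0.1, 0.9, -2.2]
gripper_width: 25.3
```

Call:
servo_tool --motion '[0,0,-1,0,0,0,0,0,0,0,0,0,0,0,0,0,0,0,0,0,0]'

```text
time_s: 9.22
ee_pos: [596.4, 91.5, 148.2]
ee_rot: [-180.0, -0.0, -2.5]
force: [-0.9, 1.1, -0.3]
gripper_width: 25.2
```

Call:
servo_tool --motion '[0,0,-1,0,0,0,0,0,0,0,0,0,0,0,0,0,0,0,0,0,0]'

```text
time_s: 9.47
ee_pos: [596.5, 91.5, 148.1]
ee_rot: [-180.0, -0.1, -2.5]
force: [-2.2, -0.6, 5.6]
gripper_width: 25.6
```

```bash
python3 - <<'E'
from h import *
for n in("w3","w6"):
    f=load(n); st=f["st"]; P=cloud(f,st)
    m=(abs(P[...,2]-84)<3)&(P[...,0]>575)&(P[...,0]<618)&(P[...,1]>106)&(P[...,1]<200); Q=P[m]
    # centre of arm by y bins
    ys=[];xs=[]
    for y in range(106,200,4):
        q=Q[(Q[:,1]>=y)&(Q[:,1]<y+4)]
        if len(q)>5: ys.append(y+2); xs.append((q[:,0].min()+q[:,0].max())/2)
    p=np.polyfit(ys,xs,1); print(n,len(Q),p,np.degrees(np.arctan(p[0])),np.polyval(p,90.2),ys[0],ys[-1])
    # wheel top
    m=(abs(P[...,2]-83)<2.5)&(P[...,0]>622); v,u=np.nonzero(m)
    hull=cv2.convexHull(np.c_[u,v].astype(np.int32)).reshape(-1,2); X=onz(f,hull,83,st)[:,:2]
    k=(hull[:,1]>2)&(hull[:,0]<637); X=X[k]
    s=np.linalg.lstsq(np.c_[2*X,np.ones(len(X))],(X**2).sum(1),rcond=None)[0]; print("wheel",s[:2],np.sqrt(s[2]+s[0]**2+s[1]**2))
f=load("t4"); 
for (w) in [(739.2,142.1)]:
    d=np.array([596.6-w[0],90.2-w[1]]); print(np.degrees(np.arctan2(d[1],d[0])-np.arctan2(-60,-145)), np.hypot(*d))
for yaw in(-4,-3,-2.5,-2,-1):
    y=np.radians(yaw); Rm=np.array([[np.cos(y),-np.sin(y)],[np.sin(y),np.cos(y)]])
    piv=np.array([596.6,90.2])+Rm@[0,130]
    print(yaw,piv.round(1),[(piv+Rm@(130*np.array([-np.sin(a),-np.cos(a)]))).round(1).tolist() for a in(.45,.9)])
E
```

```text
Traceback (most recent call last):
TypeError: expected non-empty vector for x
```

```bash
python3 - <<'E'
from h import *
for n,v0 in(("w3",(20,60,100,120)),("w6",(135,150,170,180))):
    f=load(n); st=f["st"]; P=cloud(f,st); 
    for v in v0: print(n,v,P[v,313].round(1), f["depth"][v,313])
E
```

```text
w3 20 [600.8 189.7  72.3] 287.81155
w3 60 [599.4 157.4  71.6] 296.99597
w3 100 [597.9 123.8  72.5] 304.95255
w3 120 [597.1 106.5  73.2] 308.87555
w6 135 [599.3 147.2  73. ] 227.73535
w6 150 [598.9 137.2  71.6] 231.68187
w6 170 [598.3 123.8  72. ] 234.78017
w6 180 [598.  117.   72.3] 236.31209
```

```bash
python3 - <<'E'
from h import *
for n in("w3","w6"):
    f=load(n); st=f["st"]; P=cloud(f,st)
    m=(abs(P[...,2]-72)<3)&(P[...,0]>585)&(P[...,0]<612)&(P[...,1]>108)&(P[...,1]<200); Q=P[m]
    ys=[];xs=[]
    for y in range(108,200,4):
        q=Q[(Q[:,1]>=y)&(Q[:,1]<y+4)]
        if len(q)>5: ys.append(y+2); xs.append(q[:,0].mean())
    p=np.polyfit(ys,xs,1); print(n,len(Q),p,np.degrees(np.arctan(p[0])),np.polyval(p,90.2),ys[0],ys[-1])
    m=(abs(P[...,2]-83)<2.5)&(P[...,0]>622); v,u=np.nonzero(m)
    hull=cv2.convexHull(np.c_[u,v].astype(np.int32)).reshape(-1,2); X=onz(f,hull,83,st)[:,:2]
    X=X[(hull[:,1]>2)&(hull[:,0]<637)]
    s=np.linalg.lstsq(np.c_[2*X,np.ones(len(X))],(X**2).sum(1),rcond=None)[0]; print("wheel",s[:2],np.sqrt(s[2]+s[0]**2+s[1]**2))
for yaw in(-3,-2.5,-2,-1.5):
    y=np.radians(yaw); Rm=np.array([[np.cos(y),-np.sin(y)],[np.sin(y),np.cos(y)]])
    piv=np.array([596.6,90.2])+Rm@[0,130]
    print(yaw,piv.round(1),[(piv+Rm@(130*np.array([-np.sin(a),-np.cos(a)]))).round(1).tolist() for a in(.45,.9)])
y=np.radians(-2.4); Rm=np.array([[np.cos(y),-np.sin(y)],[np.sin(y),np.cos(y)]])
A=np.linspace(0,.9,11); p=np.array([Rm@(130*np.array([-np.sin(a),-np.cos(a)])) for a in A]); print(np.diff(p,axis=0).round(1).tolist())
E
```

```text
w3 2208 [4.58155937e-02 5.93443281e+02] 2.6232057526180395 597.5758472884951 110 198
wheel [740.09754303 145.10004253] 110.14587206621718
w6 3776 [4.15286762e-02 5.93919586e+02] 2.3780514155650048 597.6654721005175 110 198
wheel [741.11943261 151.85356341] 111.05220293445683
-3 [603.4 220. ] [[540.8, 106.1], [497.5, 144.7]]
-2.5 [602.3 220.1] [[540.7, 105.6], [497.0, 143.8]]
-2 [601.1 220.1] [[540.5, 105.1], [496.5, 142.9]]
-1.5 [600.  220.2] [[540.4, 104.6], [496.1, 142.0]]
[[-11.7, 1.0], [-11.5, 2.1], [-11.3, 3.1], [-11.0, 4.1], [-10.5, 5.1], [-10.1, 6.0], [-9.5, 6.9], [-8.8, 7.7], [-8.1, 8.4], [-7.3, 9.1]]
```

Call:
servo_tool --motion '[-5.9,0.5,0,0,0,-0.045,0,-5.9,0.5,0,0,0,-0.045,0,-5.8,1,0,0,0,-0.045,0,-5.8,1,0,0,0,-0.045,0,-5.6,1.6,0,0,0,-0.045,0,-5.6,1.6,0,0,0,-0.045,0,-5.5,2,0,0,0,-0.045,0,-5.5,2,0,0,0,-0.045,0,-5.3,2.5,0,0,0,-0.045,0,-5.3,2.5,0,0,0,-0.045,0]' --newtons 50

```text
time_s: 10.3
ee_pos: [543.1, 105.8, 148.2]
ee_rot: [-179.9, -0.5, -28.3]
force: [5.0, -4.6, 1.5]
gripper_width: 25.4
```

```bash
python3 snap.py wrist w7; python3 snap.py side s7; python3 -c "
from h import *
crop(load('s7'),240,100,400,220,5,'s7c')"
```

```text
{'time_s': 10.3, 'ee_pos': array([543.06, 105.76, 148.21]), 'ee_rot': array([-179.87,   -0.47,  -28.32]), 'force': array([ 5.02, -4.56,  1.5 ]), 'gripper_width': 25.4439253216805, 'qpos': array([  9.94,  20.05, 100.13,  -0.22,  59.38,  38.37])}
{'time_s': 10.35, 'ee_pos': array([542.  , 106.33, 148.19]), 'ee_rot': array([-179.87,   -0.38,  -28.4 ]), 'force': array([ 3.63, -2.06,  1.44]), 'gripper_width': 25.3425531814019, 'qpos': array([  9.98,  20.  , 100.2 ,  -0.16,  59.41,  38.47])}
```

View pics/s7c.png

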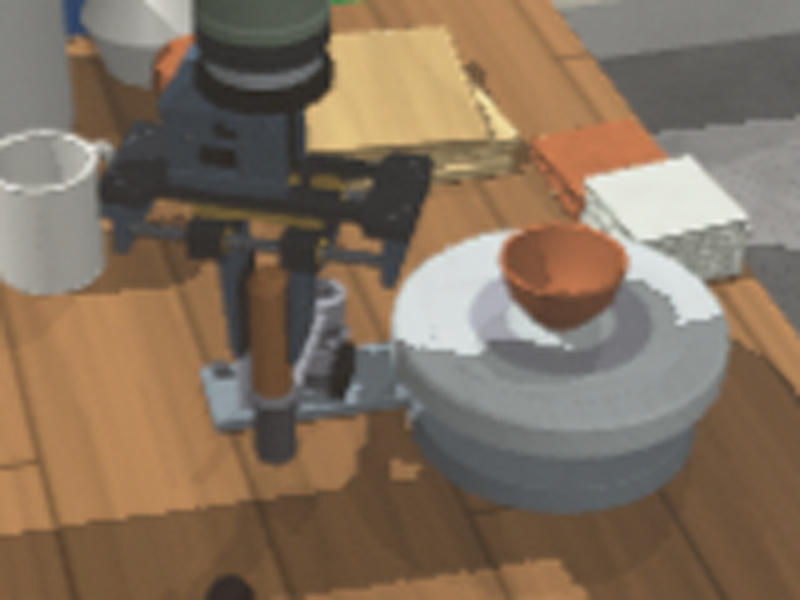

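View pics/w7.png

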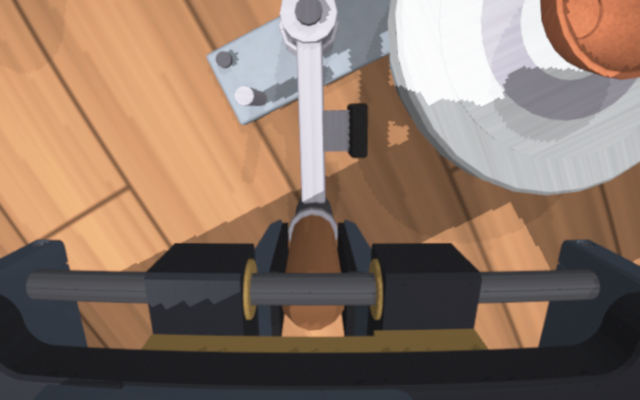

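Call:
servo_tool --motion '[-5,3,0,0,0,-0.045,0,-5,3,0,0,0,-0.045,0,-4.7,3.5,0,0,0,-0.045,0,-4.7,3.5,0,0,0,-0.045,0,-4.4,3.9,0,0,0,-0.045,0,-4.4,3.9,0,0,0,-0.045,0,-4.1,4.2,0,0,0,-0.045,0,-4.1,4.2,0,0,0,-0.045,0,0,0,0,0,0,0,0,0,0,0,0,0,0,0]'

```text
time_s: 11.23
ee_pos: [506.2, 134.4, 148.2]
ee_rot: [-179.8, -0.4, -48.7]
force: [4.4, -5.9, 3.4]
gripper_width: 25.4
```

Call:
servo_tool --motion '[-1.8,2.2,0,0,0,-0.022,0,-1.8,2.2,0,0,0,-0.022,0,0,0,0,0,0,0,0,0,0,0,0,0,0,0]'

```text
time_s: 11.57
ee_pos: [502.7, 138.6, 148.1]
ee_rot: [-179.9, -0.4, -51.2]
force: [4.8, -6.1, 4.2]
gripper_width: 25.5
```

```bash
python3 snap.py wrist w8; python3 snap.py side s8; python3 -c "
from h import *
crop(load('s8'),220,100,380,220,5,'s8c')"
```

```text
{'time_s': 11.5667, 'ee_pos': array([502.65, 138.59, 148.15]), 'ee_rot': array([-179.85,   -0.38,  -51.23]), 'force': array([ 4.76, -6.08,  4.16]), 'gripper_width': 25.49242935954211, 'qpos': array([ 14.33,  17.48, 104.12,  -0.34,  58.11,  65.74])}
{'time_s': 11.6167, 'ee_pos': array([502.69, 138.53, 148.15]), 'ee_rot': array([-179.85,   -0.38,  -51.23]), 'force': array([ 4.47, -6.27,  3.33]), 'gripper_width': 25.448570227950487, 'qpos': array([ 14.32,  17.48, 104.12,  -0.34,  58.11,  65.73])}
```

View pics/s8c.png

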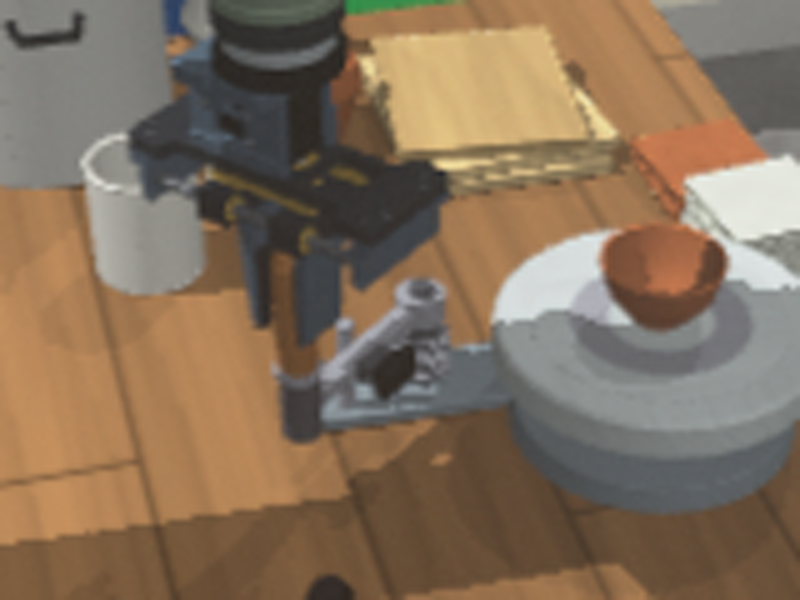

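View pics/w8.png

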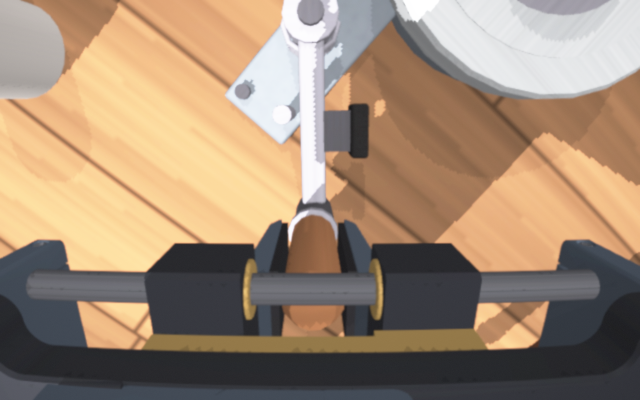

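Call:
servo_tool --motion '[-1.9,2.3,0,0,0,-0.02,0,0,0,0,0,0,0,0,0,0,0,0,0,0,0]'

```text
time_s: 11.92
ee_pos: [500.9, 140.8, 148.2]
ee_rot: [-179.8, -0.4, -52.4]
force: [4.8, -6.6, 3.3]
gripper_width: 25.1
```

Call:
servo_tool --motion '[-1.3,1.6,0,0,0,0,0,0,0,0,0,0,0,0,0,0,0,0,0,0,0]'

```text
time_s: 12.17
ee_pos: [499.7, 142.4, 148.2]
ee_rot: [-179.8, -0.4, -52.4]
force: [4.7, -5.8, 3.6]
gripper_width: 25.2
```

Call:
servo_tool --motion '[-1.3,1.6,0,0,0,0,0,0,0,0,0,0,0,0,0,0,0,0,0,0,0]'

```text
time_s: 12.42
ee_pos: [498.6, 144.0, 148.2]
ee_rot: [-179.8, -0.4, -52.4]
force: [5.1, -5.9, 3.8]
gripper_width: 25.2
```

Call:
servo_tool --motion '[-1.2,1.6,0,0,0,0,0,0,0,0,0,0,0,0,0,0,0,0,0,0,0]'

```text
time_s: 12.67
ee_pos: [497.4, 145.6, 148.2]
ee_rot: [-179.8, -0.4, -52.4]
force: [6.2, -6.6, 2.1]
gripper_width: 25.5
```

Call:
servo_tool --motion '[-1.2,1.6,0,0,0,0,0,0,0,0,0,0,0,0,0,0,0,0,0,0,0]'

```text
time_s: 12.92
ee_pos: [496.9, 146.5, 148.2]
ee_rot: [-179.8, -0.5, -52.3]
force: [6.2, -8.7, 2.3]
gripper_width: 25.4
```

Call:
servo_tool --motion '[-1.2,1.6,0,0,0,0,0,0,0,0,0,0,0,0,0,0,0,0,0,0,0]'

```text
time_s: 13.17
ee_pos: [496.5, 147.0, 148.2]
ee_rot: [-179.8, -0.7, -52.3]
force: [8.9, -13.6, 1.2]
gripper_width: 25.0
```

Call:
servo_tool --motion '[-0.6,0.8,0,0,0,0,0,0,0,0,0,0,0,0,0,0,0,0,0,0,0]'

```text
time_s: 13.42
ee_pos: [496.5, 147.3, 148.3]
ee_rot: [-179.8, -0.8, -52.3]
force: [10.8, -13.6, 0.6]
gripper_width: 25.3
```

```bash
python3 snap.py wrist w9; python3 snap.py side s9; python3 -c "
from h import *
crop(load('s9'),220,100,380,220,5,'s9c')
crop(load('w9'),220,60,400,250,3,'w9c')"
```

```text
{'time_s': 13.4167, 'ee_pos': array([496.45, 147.25, 148.28]), 'ee_rot': array([-179.77,   -0.8 ,  -52.26]), 'force': array([ 10.76, -13.61,   0.58]), 'gripper_width': 25.261181916737684, 'qpos': array([ 15.65,  17.08, 104.71,  -0.77,  57.7 ,  68.32])}
{'time_s': 13.4667, 'ee_pos': array([496.44, 147.24, 148.27]), 'ee_rot': array([-179.78,   -0.79,  -52.27]), 'force': array([  9.58, -14.92,   0.85]), 'gripper_width': 25.639652832464616, 'qpos': array([ 15.65,  17.08, 104.71,  -0.77,  57.7 ,  68.32])}
```

View pics/s9c.png

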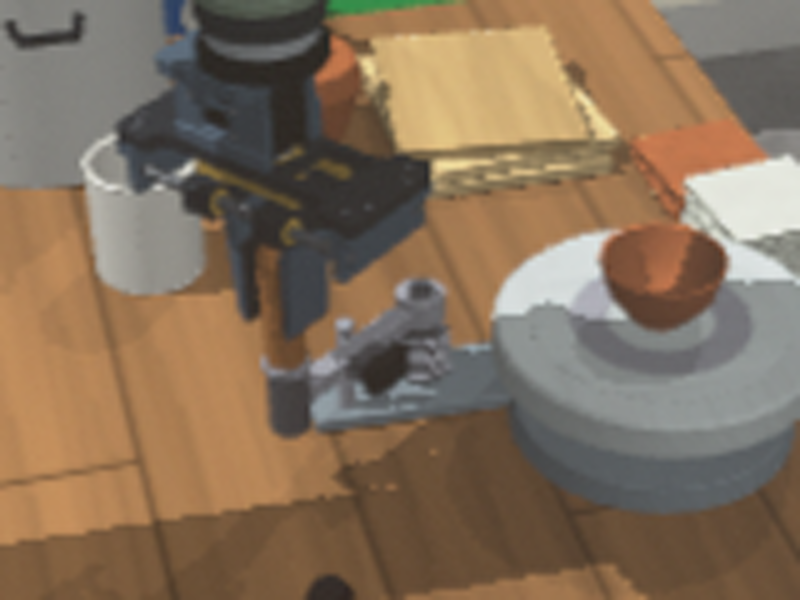

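View pics/w9c.png

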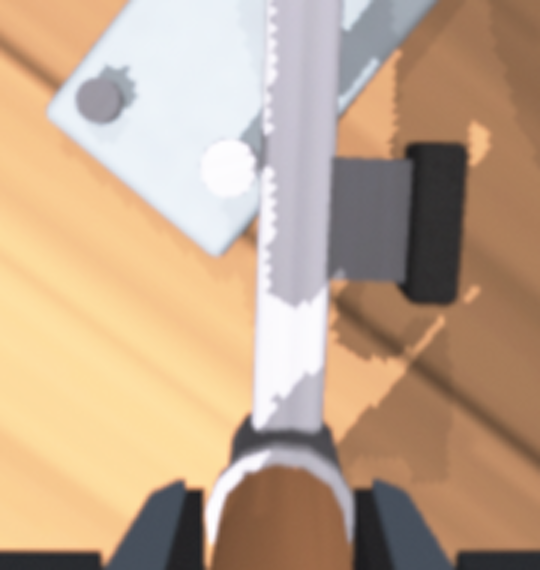

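Call:
servo_tool --motion '[0,0,-0.8,0,0,0,0,0,0,0,0,0,0,0,0,0,0,0,0,0,0,0,0,0,0,0,0,0]'

```text
time_s: 13.85
ee_pos: [496.5, 147.2, 148.2]
ee_rot: [-179.7, -0.8, -52.3]
force: [9.3, -14.1, 5.8]
gripper_width: 25.3
```

```bash
python3 snap.py wrist w10; python3 snap.py top t10; python3 - <<'E'
from h import *
crop(load('t10'),225,95,345,225,5,'t10c')
f=load("w10"); st=f["st"]; P=cloud(f,st); Z=st["ee_pos"]
r=np.hypot(P[...,0]-Z[0],P[...,1]-Z[1])
m=(r<18)&(P[...,2]<112)&(P[...,2]>75); h=np.histogram(P[m][:,2],bins=range(76,113,1)); print(list(zip(h[1].tolist(),h[0].tolist())))
for a,b in((-58,-44),(-42,-33),(-33,-22),):
    m=(P[...,2]>Z[2]+a)&(P[...,2]<Z[2]+b)&(r<22); Q=P[m]
    s=np.linalg.lstsq(np.c_[2*Q[:,:2],np.ones(len(Q))],(Q[:,:2]**2).sum(1),rcond=None)[0]; print(len(Q),"axis",s[:2],np.sqrt(s[2]+s[0]**2+s[1]**2))
piv=np.array([602.2,220.1])
d=s[:2]-piv; print(np.hypot(*d)); y=np.radians(-2.5); Rm=np.array([[np.cos(y),-np.sin(y)],[np.sin(y),np.cos(y)]]); w=Rm.T@d; print("a",np.arctan2(-w[0],-w[1]))
# arm line
m=(abs(P[...,2]-74)<6)&(abs(np.cross(np.array([piv[0]-Z[0],piv[1]-Z[1],0])/130,P-np.r_[Z[:2],0])[...,2])<9)&(np.hypot(P[...,0]-piv[0],P[...,1]-piv[1])>35)&(r>26)&(r<100)
Q=P[m][:,:2]; u,sv,vt=np.linalg.svd(Q-Q.mean(0),full_matrices=False); v=vt[0]; v=v*np.sign(-v[0]); w=Rm.T@v; print(len(Q),"arm dir a",np.arctan2(-w[0],-w[1]))
print("table tcp z",Z)
E
```

```text
{'time_s': 13.85, 'ee_pos': array([496.54, 147.21, 148.23]), 'ee_rot': array([-179.75,   -0.81,  -52.27]), 'force': array([  9.3 , -14.1 ,   5.81]), 'gripper_width': 25.254461499180646, 'qpos': array([ 15.64,  17.07, 104.73,  -0.77,  57.66,  68.32])}
{'time_s': 13.9, 'ee_pos': array([496.54, 147.22, 148.22]), 'ee_rot': array([-179.75,   -0.81,  -52.27]), 'force': array([  9.28, -14.92,   5.2 ]), 'gripper_width': 25.342185752496015, 'qpos': array([ 15.64,  17.07, 104.73,  -0.77,  57.66,  68.32])}
[(76, 15), (77, 13), (78, 17), (79, 9), (80, 11), (81, 9), (82, 5), (83, 7), (84, 2), (85, 1), (86, 0), (87, 0), (88, 0), (89, 0), (90, 2), (91, 9), (92, 13), (93, 20), (94, 25), (95, 74), (96, 205), (97, 99), (98, 9), (99, 17), (100, 20), (101, 16), (102, 23), (103, 20), (104, 21), (105, 23), (106, 14), (107, 28), (108, 21), (109, 23), (110, 22), (111, 27)]
555 axis [496.89924239 145.92353166] 13.803213394094351
210 axis [496.53300887 145.9959934 ] 12.725735806045357
285 axis [496.42311762 146.18087014] 12.691379735090614
129.04567642640995
a 0.9172286976421632
2646 arm dir a 0.910755728050578
table tcp z [496.53986305 147.20930723 148.22873107]
```

View pics/t10c.png

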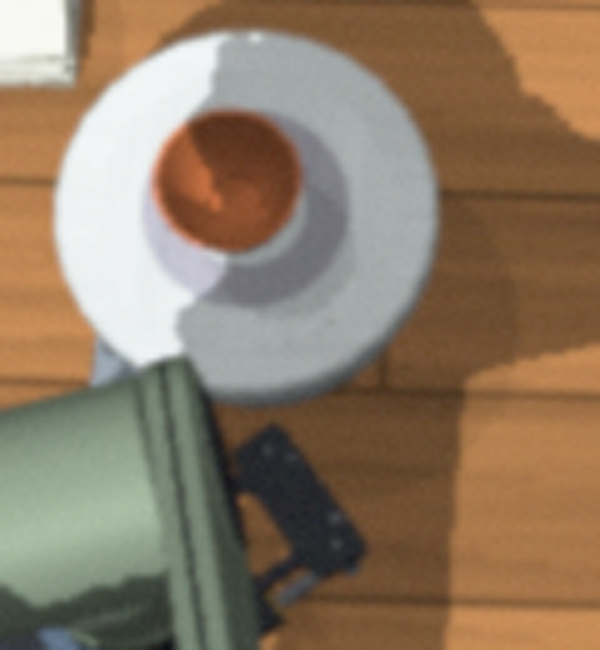

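```bash
python3 snap.py side s11; python3 - <<'E'
from h import *
a=load("s4")["image"].astype(int); b=load("s11")["image"].astype(int); c=load("side0")["image"].astype(int)
d=abs(c-b).max(2)>40
for n,(x0,y0,x1,y1) in dict(blocktools=(298,275,340,325),purpleblack=(255,210,300,275),purple2=(340,220,360,265),jar=(380,235,415,285),brush=(380,295,425,365),bowl=(338,145,368,168),mug=(236,126,252,158)).items(): print(n,d[y0:y1,x0:x1].sum())
cv2.imwrite("pics/d.png",d.astype(np.uint8)*255)
E
```

```text
{'time_s': 13.95, 'ee_pos': array([496.54, 147.23, 148.24]), 'ee_rot': array([-179.75,   -0.81,  -52.27]), 'force': array([  9.01, -14.17,   4.91]), 'gripper_width': 25.76626353842999, 'qpos': array([ 15.64,  17.07, 104.73,  -0.77,  57.66,  68.32])}
blocktools 0
purpleblack 86
purple2 55
jar 0
brush 0
bowl 133
mug 106
```

View pics/s11.png

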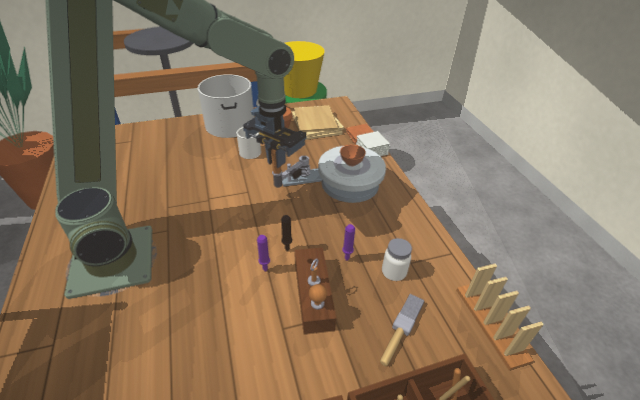

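The side view shows the handle in the socket at about (277,180), with the arm swung out. The other items are where they were; the differences are moving shadows. I'm handing in.

```bash
python3 -c "
from workcell import env,sensors
s=sensors.state(); print(s['force'].round(1),s['gripper_width'],s['time_s'])
print(env.job_done())"
```

```text
[  9.4 -14.1   6.2] 25.164656820597614 14.0
the job is handed in; nothing more can be done
None
```

I took the wooden handle out of the block and slid its spigot down into the socket until the collar met the tube. I then swung the brake arm to its stop and handed the job in at 14.0 s, still holding the handle there.

**Last checks:**
- **Seating:** the collar's top measured about 97 mm high, against 98 mm expected when home. The tube pushed back up on the handle with 5–6 N.
- **Stop:** motion nearly stopped while the sideways force rose to about 17 N; the spring alone gives about 9 N. The camera images put the arm at 0.91–0.92 rad, against the nominal 0.90, which is within calibration error, and the arm looks to be against the pin.
- **Fingers:** the fingertips are at about 129 mm, above the tube (92 mm), arm (84 mm) and wheel (83 mm).
- **Other items:** the block's tools, the jar and the brush were unchanged between the first and last pictures. The picture comparison also showed small differences around the bowl, the mug and the look-alikes. In the last picture they all look in place, and I put the differences down to the arm and its shadow.

**Discrepancies:**
- The gripper ends tilted about 0.8° from the push against the stop, and the handle leans by about the same.
- The side camera disagreed with the other two by 4–5 mm in y, so I relied on the wrist camera for the fit.

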